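# Hand brake check on a bench centrifuge

### The job

Check the hand brake of the bench centrifuge: with the backs of the fingers, press the blue-sleeved lever gently in towards the fixed black bar until it comes up against its own stop, short of the bar, hold it there for a full second, then ease it back out without letting it snap. After that press the green button on the yellow check box right down and let go, to confirm the check. Nothing is pinched or picked up, the fingers stay off the bar, and everything else stays where it stands.

Things in the scene. Friction and masses are not known exactly. Their poses are not given: they have to be found in the camera images.
- centrifuge: Fixed bench centrifuge: dark base plate 270 (x) by 260 (y) by 20 mm; white housing 180 by 190 mm centred at x +35, its round grey lid's top at z 141. Origin on the underside near the middle, z up; its -x side is the front, towards the robot, up to 0.3 rad off. In front of the housing: black grip bar and, nearer the robot, the brake lever. Bar posts 22 by 20 mm, to z 162, at x -100, y +-108.
- brake_lever (a joint): Lever angle in rad: 0 at rest (splayed out towards the robot), 0.34 at its solid stop, where it is parallel to the bar with 20 mm of air left. Turns level about a vertical pin at x -140, y -108 mm in the centrifuge's frame, clockwise from above when pressed. Sprung outwards: at the pad about 3 N at rest, 8 N at the stop; let go, it snaps out.
- lever_pad (a point): Middle of the front face of the lever's blue sleeve, 130 mm along it from the pin, 150 mm above the table; moves with it. y runs along the lever to its free end, +x is the way to press, square into the face, z up. Sleeve 90 mm long, 22 high, 16 thick; a 26 mm blue ball ends the lever 185 mm from the pin. At rest 79 mm in front of the bar's surface. Free air below and above the lever.
- bar_mid (a point): Middle of the fixed black grip bar's centre line (bar 24 mm thick, 200 mm long, along its own y, parallel to the centrifuge's y), 150 mm above the table, 100 mm in front of the centrifuge's origin. It does not move and is not to be touched.
- grip_bar: The same fixed grip bar as a body; origin in its middle, y along it.
- check_box: Fixed yellow box 80 mm (x) by 100 mm (y), 45 mm high, standing on the table to the left or the right of the centrifuge; origin at the centre of its underside, z up. The green push button is in the middle of its top.
- done_button (a joint): Travel of the green button in m: 0 up, 0.006 fully down; sprung, fully down takes 5 N; comes up by itself.
- done_button_top (a point): Centre of the green button's top face (32 mm across, in a black housing), moves with it; press straight down.
- amber_bottle: Bystander: amber glass bottle with blue cap, 86 mm across, 190 mm tall, on the table at the other side of the centrifuge from the check box; origin under its middle.
- wash_bottle: Bystander: white plastic wash bottle, 66 mm across, about 190 mm tall with a bent spout; origin under its middle.
- beaker: Bystander: glass beaker, 72 mm across, 90 mm tall; origin under its middle.
- dish: Bystander: flat glass dish, 90 mm across, 16 mm tall, on the table in front of the centrifuge; origin under its middle.
- screwdriver: Bystander: screwdriver with yellow handle lying on the table in front of the centrifuge, along its own x.
- jar: Bystander: small glass jar with white lid, 48 mm across, 55 mm tall; origin under its middle.
- stopper: Bystander: black rubber stopper, 28 mm across, 25 mm tall, standing on the left (+y) edge of the centrifuge's base plate, beside the housing; origin under its middle.
Not all that is in view belongs to the job. There is more than one size of the check_box; the job needs the middle-sized.

How it is judged (in metres and radians):
On the way, in this order (a step that is already met when the one before it is completed fails the run):
1. the lever is pressed in against its stop by the fingers and held there for a second (value of joint brake_lever above 0.3 rad and contact force between the fingers and brake_lever above 2 N), for 0.9 s.
2. the lever has been eased back out to rest (value of joint brake_lever below 0.03 rad), for 0.1 s.
3. the green button is pressed right down with the fingers (value of joint done_button above 0.0045 m and contact force between the fingers and done_button above 1 N), for 0.05 s.
At the end, for the whole second after the job is handed in: The lever is back at rest (within 0.03 rad), the green button is up again (within 1.5 mm), and every bystander is within 30 mm of where it stood (value of joint brake_lever below 0.03 rad and value of joint done_button below 0.0015 m and distance of each of amber_bottle, wash_bottle, beaker, dish, screwdriver, jar, stopper from where it was at the start of the episode below 0.03 m); the robot touches nothing.
It fails at once if the lever snaps back (faster than 3 rad/s) (velocity of joint brake_lever below -3 rad/s).
It fails at once if the lever is forced (more than 35 N) (contact force between the fingers and brake_lever above 35 N).
It fails at once if the fingers lean on the fixed grip bar (more than 1 N) (contact force between the fingers and grip_bar above 1 N).
It fails at once if the lever is taken between the fingers instead of being pushed with their backs (x of the grasp point in the frame of lever_pad between 0.004 and 0.03 m and y of the grasp point in the frame of lever_pad between -0.13 and 0.07 m and z of the grasp point in the frame of lever_pad between -0.02 and 0.02 m).
It fails at once if a bystander is shifted or lifted (30 mm) (not (distance of each of amber_bottle, wash_bottle, beaker, dish, screwdriver, jar, stopper from where it was at the start of the episode below 0.03 m)).
It also fails if it takes over 54 s, if anything falls off the work surface, if the arm or the gripper's body presses on something with over 40 N, if the wrist force passes 120 N, or if a joint passes its speed limit or range.

### The arm

A 6-joint arm with a two-finger parallel gripper is mounted at the origin on the work surface. World frame = base frame: x ahead of the robot, y to its left, z up, the work surface at z = 0. Lengths are in m, angles in degrees, forces in N, time in s.
With the tool pointing down it reaches from about 0.4 to 0.825 m from the base axis. Payload 7 kg.
Tool frame: the origin (TCP) lies midway between the tips of the shut fingers; the grasp point (between the pads) lies r.grip_depth behind it (r.grip_depth is the distance from the TCP to the grasp point, in m); z points along the fingers, y is the direction in which the jaws open and shut (so a half turn about z gives the same grasp; the last joint's range is limited). The gripper opens to 88 mm and grips with 3 to 60 N. Pads are 19 mm wide; open, the fingers measure 130 mm over their backs; the gripper's body (78 mm by 193 mm) begins 47 mm behind the grasp point.
Start: joints at [87.095, 20.546, 0.682, 0, -70.136, -16.507], TCP at [0.224, 0.637, 0.227] pointing down, gripper open.
Joint ranges: [-176.03, 176.03], [-82.01, 121.73], [-58.28, 71.71], [-173.87, 95.51], [-174.79, -0.11], [-173.66, 173.66]. Speed limits (degrees/s): [136.94, 136.94, 172.46, 180, 180, 180].

### API

Orientations are given as [roll, pitch, yaw] about the fixed x, y, z axes, in that order (R = Rz(yaw) Ry(pitch) Rx(roll)).
In Python, from plant import r, imaging, close_job gives the robot as it stands.
- The arm moves only by the tool step_arm, never from a script. Its argument "commands" is a list of rows, each a list of 2 entries, a list of its own where there are three numbers: the shift along the tool's x, y, z in mm, then the turn about the tool's z in degrees. In form: [[[x, y, z], twist], ...]. A call has 1 to 20 rows; each row shifts and turns the commanded pose from where the row before left it, along the tool's axes as they then stand; what a row does not reach is not made up. A row lasts 1/8 s, in which the tool goes at most 62.5 mm and 10.7 degrees, less where a joint would pass 70% of its speed; a pose out of reach is approached as far as the arm can. A call with a gripper value outside its range is refused whole. "gripper" is the closure, from 0 (fully open) to 1 (shut), set as the call begins (left out, the last holds). The fingers move at their own pace and stop on an object; "grip_force" is the grip in N (left out, the last holds). Time passes only in rows, so rows that do not move let the fingers close. It gives the time, the measured TCP pose, the force and the opening at its end, in the units of the state.
- r.get_state(): the state, without advancing time (a new reading comes with each control period).
- imaging.capture(name): name is "side" or "top"; returns a dict with "img" (400x640x3 uint8, red, green, blue), "z_map" (400x640 float32, m along the optical axis (not along the pixel's ray), 0 where there is no reading), "vfov" (degrees; the focal length in pixels is half the picture's height over the tangent of half this angle, whatever the lens; pixels are square), "cx", "cy" (the principal point, pixels), "extrinsics" (4x4, takes a point from camera to world coordinates). Camera axes: x right, y down, z forward; pixel columns grow to the right and rows downward; lengths in m; the calibration is good to about 2 mm. A picture is of the moment at which its call begins.
- close_job(): hands the job in, once; it reports no verdict.
The state is a dict: "time_s": time; "joints": joint angles; "qd": joint speeds; "joint_torque": joint torques, N m; "tcp_pos": TCP position; "eef_rot": TCP orientation; "contact_force": force on the tool from outside, world axes, zero at the start; "moment": the same for the moment, N m; "gripper_width": finger opening in m.
Only numpy, scipy, OpenCV 4.12 (cv2) and the standard library are available. Lean on these libraries where they do the work, as an engineer would, in place of code of your own. Each camera call takes 0.05 s, during which the arm holds its last target.

## Working session

There is one attempt and no reset: what is moved stays moved. The work goes in short steps, Python scripts to look and compute and a tool call to move; the robot and the scene stay as the last step left them, time stands still between calls to the robot, and variables do not carry over. Pictures are saved under pics/ and viewed, and the job is handed in when it is done.

Besides the shell and the picture viewer there is one more tool, called after "Call:" by a JSON object that holds its "method" and its "body", one argument or row to a line. step_arm: Moves the arm, as the interface text tells. Its arguments: {"type":"object","properties":{"commands":{"type":"array","items":{"type":"array"}},"gripper":{"type":"number"},"grip_force":{"type":"number"}},"required":["commands"]}

```bash
ls; mkdir -p pics; cat > h.py <<'E'
import numpy as np,cv2
from plant import r,imaging,close_job
def cap(n,tag):
    d=imaging.capture(n); cv2.imwrite(f'pics/{tag}.png',d['img'][:,:,::-1]); np.savez(f'/tmp/{tag}.npz',**d); return d
def cloud(d):
    h,w=d['z_map'].shape; f=h/2/np.tan(np.radians(float(d['vfov']))/2)
    v,u=np.mgrid[:h,:w]; z=d['z_map']
    p=np.stack([(u-d['cx'])/f*z,(v-d['cy'])/f*z,z],-1)
    E=d['extrinsics']; P=p@E[:3,:3].T+E[:3,3]; P[z==0]=np.nan; return P
E
python3 - <<'E'
from h import *
for n in('side','top'):
    d=cap(n,n+'0'); print(n,d['vfov'],d['cx'],d['cy'],d['extrinsics'].round(3).tolist())
print(r.get_state(),r.grip_depth)
E
```

```text
pics
side 51.05075517506167 318.0474675358853 198.99884855667713 [[-0.935, -0.26, 0.243, 0.301], [-0.356, 0.698, -0.622, 0.615], [-0.008, -0.667, -0.745, 0.921], [0.0, 0.0, 0.0, 1.0]]
top 54.4136045207819 320.56927316503766 199.25609065258232 [[-0.03, -0.996, 0.081, 0.451], [-0.999, 0.028, -0.017, -0.055], [0.014, -0.082, -0.997, 1.24], [0.0, 0.0, 0.0, 1.0]]
{'time_s': 0.1, 'joints': array([ 8.70952185e+01,  2.05877805e+01,  6.39489693e-01, -1.77398948e-02,
       -7.01347673e+01, -1.65054343e+01]), 'qd': array([ 0.04906318, -0.02268944,  0.04075299,  0.0635125 , -0.02012642,
       -0.00931067]), 'joint_torque': array([-3.12265642e-03, -5.84164524e+01,  2.93751258e+01,  7.01561540e+00,
        1.01172575e-02, -5.90204877e-05]), 'tcp_pos': array([0.22421921, 0.63621884, 0.22571483]), 'eef_rot': array([ 1.79915626e+02, -7.60922320e-03, -1.94162505e+01]), 'contact_force': array([-0.38260552, -0.12401355,  0.17593769]), 'moment': array([-0.01749345,  0.03264384,  0.01079343]), 'gripper_width': 0.08756182361924832} 0.0188
```

View pics/side0.png

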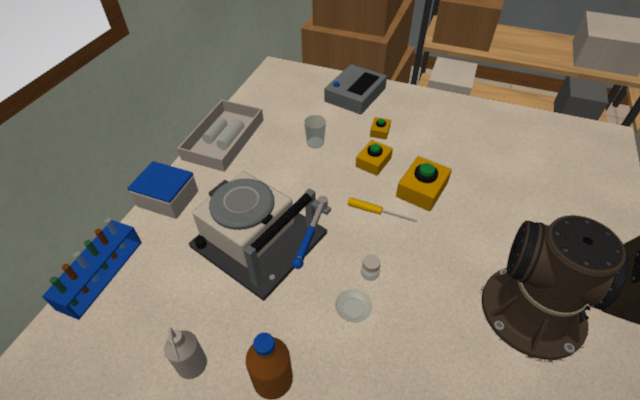

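View pics/top0.png

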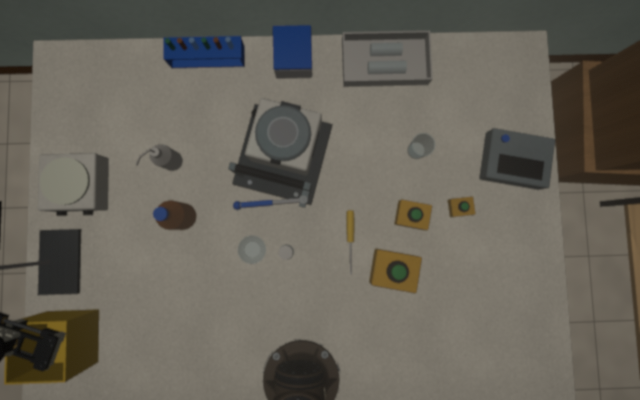

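```bash
python3 - <<'E'
from h import *
C={}
for n in('side','top'):
    d=dict(np.load(f'/tmp/{n}0.npz')); P=cloud(d); C[n]=P
    hsv=cv2.cvtColor(d['img'],cv2.COLOR_RGB2HSV); H,S,V=[hsv[...,i].astype(int) for i in range(3)]
    ws=(P[...,0]>0.2)&(P[...,0]<1.0)&(abs(P[...,1])<.62)
    print('table z',np.nanmedian(P[(P[...,2]<.01)&ws][:,2]))
    def comps(name,m,mn=15):
        m=(m&ws).astype(np.uint8); k,l,s,c=cv2.connectedComponentsWithStats(m)
        for i in range(1,k):
            if s[i,4]<mn: continue
            Q=P[l==i]; Q=Q[np.isfinite(Q[:,0])]
            zt=np.percentile(Q[:,2],95); T=Q[Q[:,2]>zt-.008]
            rc=cv2.minAreaRect((T[:,:2]*1000).astype(np.float32))
            print(n,name,s[i,4],'pix',c[i].round(),'z',np.percentile(Q[:,2],[5,50,95]).round(3),'rect',np.round(rc[0],1),np.round(rc[1],1),round(rc[2],1),'mean',T[:,:2].mean(0).round(4))
    comps('yellow',(H>12)&(H<30)&(S>150)&(V>60))
    comps('green',(H>40)&(H<85)&(S>100)&(V>40))
    comps('blue',(H>100)&(H<125)&(S>130)&(V>50))
    comps('dark',(V<55)&(P[...,2]>.12)&(P[...,2]<.18))
E
python3 - <<'E'
import cv2
for n,(a,b,c,e),k in(('top',(170,290,90,340),3),('side',(150,330,170,350),3)):
    i=cv2.imread(f'pics/{n}0.png')[a:b,c:e]; cv2.imwrite(f'pics/{n}0c.png',cv2.resize(i,None,fx=k,fy=k,interpolation=cv2.INTER_CUBIC))
for n,(a,b,c,e),k in(('top',(180,310,350,500),4),):
    i=cv2.imread(f'pics/{n}0.png')[a:b,c:e]; cv2.imwrite(f'pics/{n}0d.png',cv2.resize(i,None,fx=k,fy=k,interpolation=cv2.INTER_CUBIC))
E
```

```text
table z 0.0010046329088458927
side yellow 265 pix [380. 129.] z [0.005 0.031 0.037] rect [ 512.3 -517.8] [57.1 71. ] 6.0 mean [ 0.5108 -0.5093]
side yellow 671 pix [373. 159.] z [0.01  0.044 0.049] rect [ 491.2 -360.2] [99.1 79.2] 77.6 mean [ 0.489  -0.3517]
side yellow 1479 pix [422. 185.] z [0.013 0.062 0.066] rect [ 321.6 -295.3] [138.1 110.1] 78.4 mean [ 0.3208 -0.2834]
side yellow 265 pix [364. 205.] z [0.011 0.022 0.027] rect [ 462.1 -162.5] [18.8 99.1] 87.6 mean [ 0.4616 -0.1618]
side yellow 1767 pix [270. 371.] z [0.026 0.125 0.153] rect [502.3 367.1] [49.7 33.9] 39.1 mean [0.4993 0.3705]
side green 33 pix [381. 121.] z [0.041 0.048 0.053] rect [ 512.6 -515.6] [18.4 18.6] 47.9 mean [ 0.5127 -0.5157]
side green 76 pix [375. 148.] z [0.058 0.066 0.07 ] rect [ 490.8 -359.9] [26.  28.6] 79.2 mean [ 0.4905 -0.3595]
side green 175 pix [427. 170.] z [0.08  0.093 0.096] rect [ 322.8 -295. ] [40. 39.] 33.6 mean [ 0.3221 -0.2926]
side blue 627 pix [172. 185.] z [0.078 0.083 0.085] rect [973.2   2.8] [ 53.7 117.2] 0.2 mean [0.9724 0.0065]
side blue 766 pix [101. 274.] z [0.005 0.063 0.0
[... 1281 characters left out ...]
 [996.2 278.3] [  7.5 231.8] 0.0 mean [0.9967 0.2779]
top blue 71 pix [256. 203.] z [0.157 0.161 0.164] rect [532.4 106.6] [ 7.  78.1] 2.8 mean [0.5325 0.107 ]
top blue 105 pix [160. 213.] z [0.188 0.19  0.194] rect [510.2 359.8] [30.2 29.5] 86.7 mean [0.5104 0.3597]
top dark 15 pix [295. 107.] z [0.132 0.133 0.136] rect [813.7  -5.3] [27.6  4.3] 73.2 mean [ 0.8134 -0.0078]
top dark 38 pix [275. 161.] z [0.126 0.129 0.131] rect [654.4  54.5] [24.4 12.2] 78.2 mean [0.6544 0.0543]
top dark 598 pix [269. 176.] z [0.153 0.16  0.165] rect [608.3  69.4] [196.8  22.3] 73.5 mean [0.608  0.0697]
top dark 23 pix [168. 215.] z [0.161 0.167 0.178] rect [505.6 346.9] [ 5.6 28.1] 73.4 mean [0.5067 0.3456]
```

View pics/top0c.png

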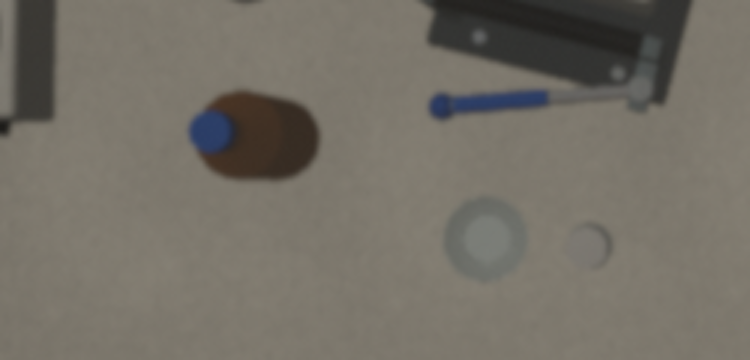

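View pics/side0c.png

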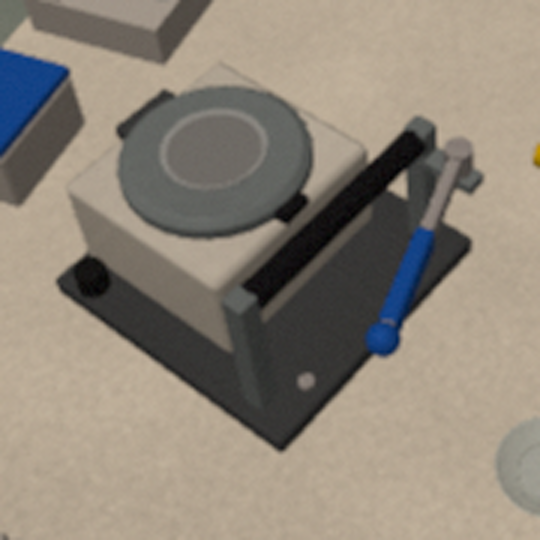

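View pics/top0d.png

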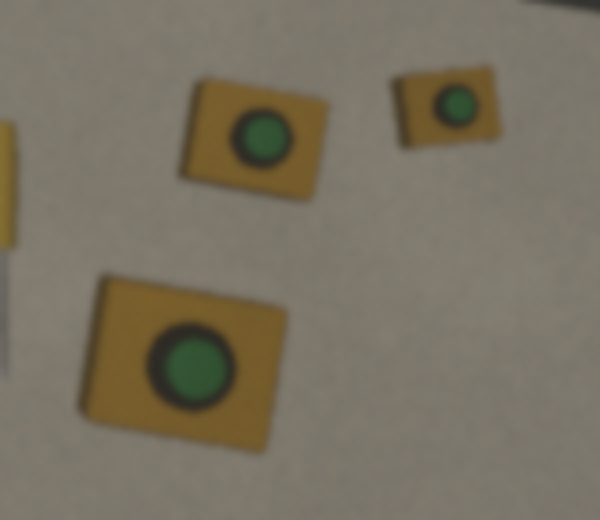

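```bash
python3 - <<'E'
from h import *
for n in('side','top'):
    d=dict(np.load(f'/tmp/{n}0.npz')); P=cloud(d)
    D=np.hypot(P[...,0]-.4915,P[...,1]+.360)
    for a,b in((0,8),(8,14),(14,18),(18,22),(22,26),(30,36)):
        Q=P[(D>=a/1e3)&(D<b/1e3)]; print(n,a,b,len(Q),np.percentile(Q[:,2],[10,50,90]).round(4))
# lever
    M=(abs(P[...,0]-.53)<.06)&(P[...,1]>-.01)&(P[...,1]<.19)&(P[...,2]>.12)&(P[...,2]<.18)&(P[...,0]<.555)
    Q=P[M]; 
    for y in np.arange(-.0,.19,.02):
        q=Q[abs(Q[:,1]-y)<.01]
        if len(q): print(n,round(y,2),len(q),np.percentile(q[:,0],[5,50,95]).round(4),q[:,2].max().round(3))
# enlarge box
d=np.load('/tmp/side0.npz')['img'][130:180,345:405,::-1]; cv2.imwrite('pics/box.png',cv2.resize(d,None,fx=8,fy=8,interpolation=cv2.INTER_CUBIC))
E
```

```text
side 0 8 17 [0.0657 0.0672 0.0698]
side 8 14 44 [0.0584 0.0659 0.0685]
side 14 18 44 [0.0511 0.0595 0.0675]
side 18 22 55 [0.0457 0.0541 0.0589]
side 22 26 34 [0.0444 0.0469 0.0589]
side 30 36 57 [0.0443 0.0461 0.0484]
side -0.0 41 [0.5297 0.5337 0.5405] 0.162
side 0.02 38 [0.529  0.5327 0.5397] 0.163
side 0.04 45 [0.5277 0.5312 0.5386] 0.162
side 0.06 39 [0.5253 0.5318 0.5385] 0.164
side 0.08 64 [0.5236 0.5288 0.5377] 0.165
side 0.1 59 [0.5227 0.528  0.5372] 0.164
side 0.12 65 [0.5211 0.5268 0.5357] 0.164
side 0.14 67 [0.5203 0.526  0.5343] 0.165
side 0.16 99 [0.516  0.5251 0.5364] 0.166
side 0.18 16 [0.5199 0.5264 0.5312] 0.159
top 0 8 20 [0.0643 0.0665 0.0688]
top 8 14 45 [0.0629 0.0663 0.069 ]
top 14 18 47 [0.0559 0.059  0.0668]
top 18 22 59 [0.0462 0.0554 0.0588]
top 22 26 58 [0.0433 0.0477 0.0576]
top 30 36 131 [0.0408 0.044  0.0466]
top -0.0 35 [0.5332 0.5385 0.5428] 0.162
top 0.02 35 [0.5313 0.5366 0.5426] 0.164
top 0.04 32 [0.5296 0.5346 0.5403] 0.163
top 0.06 37 [0.5272 0.5349 0.5407] 0.163
top 0.08 44 [0.5269 0.5328 0.541 ] 0.164
top 0.1 46 [0.525  0.5317 0.5388] 0.164
top 0.12 44 [0.5235 0.5309 0.539 ] 0.163
top 0.14 42 [0.5233 0.5301 0.5373] 0.165
top 0.16 57 [0.5186 0.5291 0.5388] 0.166
top 0.18 5 [0.5249 0.53   0.5351] 0.159
```

View pics/box.png

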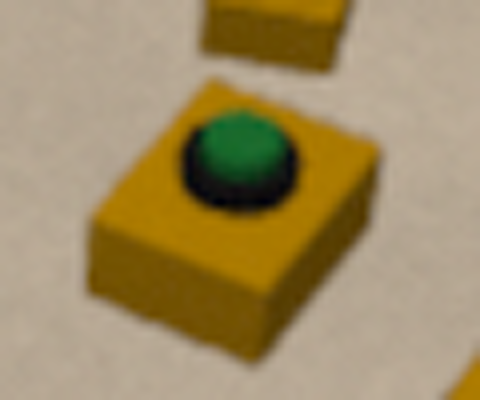

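Call:
{"method": "step_arm", "body": {
  "commands": [
    [[14,15,0],0],
    [[28,30,0],0],
    [[28,30,0],0],
    [[28,30,0],0],
    [[28,30,0],0],
    [[28,30,0],0],
    [[28,30,0],0],
    [[28,30,0],0],
    [[28,30,0],0],
    [[28,30,0],0],
    [[28,30,0],0],
    [[28,30,0],0],
    [[28,30,0],0],
    [[28,30,0],0],
    [[21,17,0],0],
    [[0,0,0],0]
  ],
  "gripper": 1,
  "grip_force": 40
}}

```text
time_s: 2.1
tcp_pos: [0.4603, 0.1039, 0.2263]
eef_rot: [180.0, 0.0, -19.6]
contact_force: [-0.5, -1.0, -0.3]
gripper_width: 0.0003
```

Call:
{"method": "step_arm", "body": {
  "commands": [
    [[0,0,0],5],
    [[0,0,0],9.6],
    [[0,0,0],9.6],
    [[0,0,0],9.6],
    [[0,0,0],9.6],
    [[0,0,0],9.6],
    [[0,0,0],9.6],
    [[0,0,0],5],
    [[0,0,0],0]
  ]
}}

```text
time_s: 3.22
tcp_pos: [0.4598, 0.106, 0.2265]
eef_rot: [180.0, 0.0, -87.0]
contact_force: [0.1, -0.7, 0.8]
gripper_width: 0.0003
```

Descend in front of the lever, then look.

Call:
{"method": "step_arm", "body": {
  "commands": [
    [[0,0,10],0],
    [[0,0,16],0],
    [[0,0,20],0],
    [[0,0,20],0],
    [[0,0,16],0],
    [[0,0,14],0],
    [[0,0,0],0],
    [[0,0,0],0]
  ]
}}

```text
time_s: 4.22
tcp_pos: [0.4607, 0.1062, 0.1309]
eef_rot: [-180.0, 0.0, -87.0]
contact_force: [-0.4, -1.1, -1.2]
gripper_width: 0.0007
```

```bash
python3 - <<'E'
from h import *
out=[]
for n,(a,b,c,e) in(('side',(150,300,220,420)),('top',(140,290,180,380))):
    d=cap(n,n+'1'); out.append(cv2.resize(d['img'][a:b,c:e,::-1],None,fx=3.9,fy=3.9*.5*2,interpolation=cv2.INTER_CUBIC))
cv2.imwrite('pics/p1.png',cv2.resize(np.vstack(out),(540,600*1350//1350)) if 0 else cv2.resize(np.hstack(out),(800,300)))
print(r.get_state()['tcp_pos'],r.get_state()['contact_force'])
E
```

```text
[0.46082845 0.10622653 0.13118777] [-0.36916975 -0.17400174 -0.25349431]
```

View pics/p1.png

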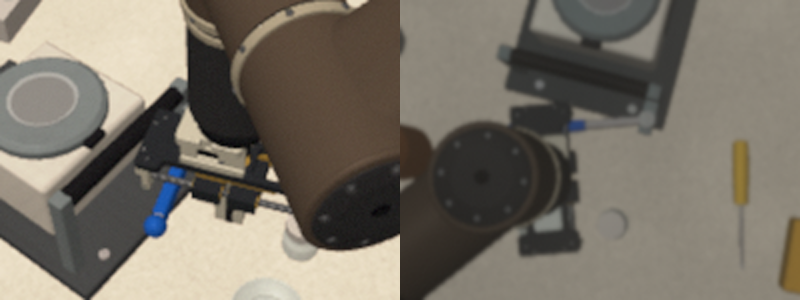

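Call:
{"method": "step_arm", "body": {
  "commands": [
    [[0,-6,0],0],
    [[0,-8,0],0],
    [[0,-8,0],0],
    [[0,-7,0],0],
    [[0,-5,0],0],
    [[0,-2,0],0],
    [[0,-1,0],0],
    [[0,-1,0],0],
    [[0,0,0],0],
    [[0,0,0],0]
  ]
}}

```text
time_s: 5.58
tcp_pos: [0.4983, 0.108, 0.1306]
eef_rot: [180.0, 0.0, -87.0]
contact_force: [0.1, -0.0, 0.9]
gripper_width: 0.0007
```

Call:
{"method": "step_arm", "body": {
  "commands": [
    [[0,-1,0],0],
    [[0,-1,0],0],
    [[0,-1,0],0],
    [[0,-1,0],0],
    [[0,0,0],0]
  ]
}}

```text
time_s: 6.2
tcp_pos: [0.5024, 0.1082, 0.1305]
eef_rot: [180.0, -0.0, -87.0]
contact_force: [0.3, 0.2, -0.0]
gripper_width: 0.0008
```

Call:
{"method": "step_arm", "body": {
  "commands": [
    [[0,-1,0],0],
    [[0,-1,0],0],
    [[0,0,0],0]
  ]
}}

```text
time_s: 6.58
tcp_pos: [0.5044, 0.1083, 0.1305]
eef_rot: [180.0, -0.0, -87.0]
contact_force: [0.8, 0.3, -0.5]
gripper_width: 0.0002
```

Call:
{"method": "step_arm", "body": {
  "commands": [
    [[0,-1,0],0],
    [[0,-1,0],0],
    [[0,0,0],0]
  ]
}}

```text
time_s: 6.95
tcp_pos: [0.5062, 0.1083, 0.1305]
eef_rot: [180.0, -0.0, -87.0]
contact_force: [-0.8, 0.8, 1.0]
gripper_width: 0.0009
```

Call:
{"method": "step_arm", "body": {
  "commands": [
    [[0,-1,0],0],
    [[0,-1,0],0],
    [[0,0,0],0]
  ]
}}

```text
time_s: 7.32
tcp_pos: [0.5082, 0.1085, 0.1305]
eef_rot: [180.0, 0.0, -87.0]
contact_force: [-3.2, 1.5, 1.8]
gripper_width: 0.0003
```

Call:
{"method": "step_arm", "body": {
  "commands": [
    [[-0.25,-1.3,0],0.6],
    [[-0.5,-2.6,0],1.15],
    [[-0.5,-2.6,0],1.15],
    [[-0.5,-2.6,0],1.15],
    [[-0.5,-2.6,0],1.15],
    [[-0.5,-2.6,0],1.15],
    [[-0.5,-2.6,0],1.15],
    [[-0.5,-2.6,0],1.15],
    [[0,0,0],0]
  ]
}}

```text
time_s: 8.45
tcp_pos: [0.5279, 0.1118, 0.1305]
eef_rot: [180.0, -0.0, -95.7]
contact_force: [-5.8, 1.3, 3.1]
gripper_width: 0.0004
```

Call:
{"method": "step_arm", "body": {
  "commands": [
    [[-0.5,-2.6,0],1.15],
    [[-0.5,-2.6,0],1.15],
    [[-0.5,-2.6,0],1.15],
    [[-0.5,-2.6,0],1.15],
    [[-0.5,-2.6,0],1.15],
    [[-0.5,-2.6,0],1.15],
    [[0,0,0],0]
  ]
}}

```text
time_s: 9.32
tcp_pos: [0.5434, 0.1124, 0.1304]
eef_rot: [180.0, -0.0, -102.6]
contact_force: [-7.0, 1.6, 2.9]
gripper_width: 0.0001
```

```bash
python3 - <<'E'
from h import *
out=[]
for n,(a,b,c,e) in(('side',(150,300,220,420)),('top',(140,290,180,380))):
    d=cap(n,n+'2'); out.append(d['img'][a:b,c:e,::-1])
cv2.imwrite('pics/p2.png',cv2.resize(np.hstack(out),(800,300),interpolation=cv2.INTER_CUBIC))
s=r.get_state();print(s['tcp_pos'],s['contact_force'],s['eef_rot'])
E
```

```text
[0.54330173 0.11244255 0.1304782 ] [-7.20438128  1.41151772  3.26333328] [ 1.79954770e+02 -2.62646844e-02 -1.02574551e+02]
```

View pics/p2.png

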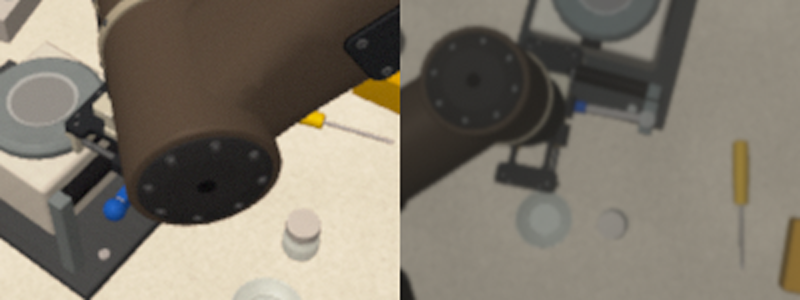

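Call:
{"method": "step_arm", "body": {
  "commands": [
    [[-0.4,-2,0],0.9],
    [[-0.4,-2,0],0.9],
    [[-0.4,-2,0],0.9],
    [[-0.2,-1,0],0.5],
    [[0,0,0],0]
  ]
}}

```text
time_s: 10.05
tcp_pos: [0.5503, 0.1122, 0.1304]
eef_rot: [179.9, -0.0, -105.8]
contact_force: [-7.4, 1.7, 3.9]
gripper_width: 0.0005
```

Call:
{"method": "step_arm", "body": {
  "commands": [
    [[-0.2,-1,0],0.4],
    [[-0.2,-1,0],0.4],
    [[0,0,0],0]
  ]
}}

```text
time_s: 10.42
tcp_pos: [0.5523, 0.112, 0.1304]
eef_rot: [179.9, -0.0, -106.6]
contact_force: [-7.2, 1.1, 2.4]
gripper_width: 0.0004
```

Call:
{"method": "step_arm", "body": {
  "commands": [
    [[0,-1,0],0],
    [[0,0,0],0]
  ]
}}

```text
time_s: 10.68
tcp_pos: [0.5528, 0.1119, 0.1304]
eef_rot: [179.9, -0.0, -106.6]
contact_force: [-10.1, 3.1, 4.6]
gripper_width: 0.0003
```

Call:
{"method": "step_arm", "body": {
  "commands": [
    [[0,-1,0],0],
    [[0,0,0],0]
  ]
}}

```text
time_s: 10.92
tcp_pos: [0.553, 0.1118, 0.1304]
eef_rot: [179.8, -0.0, -106.6]
contact_force: [-13.4, 5.6, 7.0]
gripper_width: 0.0003
```

Call:
{"method": "step_arm", "body": {
  "commands": [
    [[0,0,0],0],
    [[0,0,0],0],
    [[0,0,0],0],
    [[0,0,0],0],
    [[0,0,0],0],
    [[0,0,0],0],
    [[0,0,0],0],
    [[0,0,0],0],
    [[0,0,0],0],
    [[0,0,0],0],
    [[0,0,0],0],
    [[0,0,0],0]
  ]
}}

```text
time_s: 12.42
tcp_pos: [0.553, 0.1118, 0.1304]
eef_rot: [179.8, -0.0, -106.6]
contact_force: [-13.3, 4.1, 7.2]
gripper_width: 0.0005
```

```bash
python3 - <<'E'
from h import *
d=cap('top','top3'); P=cloud(d)
cv2.imwrite('pics/p3.png',cv2.resize(d['img'][140:240,220:350,::-1],None,fx=5,fy=5,interpolation=cv2.INTER_CUBIC))
s=r.get_state();print(s['tcp_pos'],s['contact_force'],s['eef_rot'])
E
```

```text
[0.55297782 0.11174128 0.13041844] [-13.37239816   5.4314584    6.36377484] [ 1.79838554e+02 -4.67587766e-02 -1.06571209e+02]
```

View pics/p3.png

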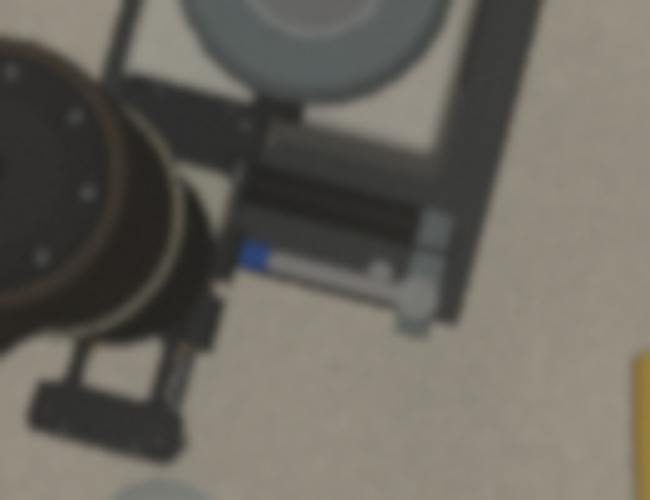

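The picture shows the lever (crop px (250,255) to (415,297)) parallel to the bar, with air between the two. It is at the stop and has been held there for 1.5 s. Next I ease it out.

Call:
{"method": "step_arm", "body": {
  "commands": [
    [[0,1,0],0],
    [[0,1,0],0],
    [[0.3,1.5,0],-0.7],
    [[0.4,2.2,0],-1],
    [[0.4,2.2,0],-1],
    [[0.4,2.2,0],-1],
    [[0.4,2.2,0],-1],
    [[0.4,2.2,0],-1],
    [[0.4,2.2,0],-1],
    [[0.4,2.2,0],-1],
    [[0.4,2.2,0],-1],
    [[0.4,2.2,0],-1],
    [[0.4,2.2,0],-1],
    [[0.4,2.2,0],-1],
    [[0.4,2.2,0],-1],
    [[0.4,2.2,0],-1],
    [[0.4,2.2,0],-1],
    [[0,0,0],0]
  ]
}}

```text
time_s: 14.72
tcp_pos: [0.5197, 0.1109, 0.1305]
eef_rot: [180.0, -0.1, -91.9]
contact_force: [-4.6, -2.9, 1.9]
gripper_width: 0.0002
```

Call:
{"method": "step_arm", "body": {
  "commands": [
    [[0.4,2.2,0],-1],
    [[0.4,2.2,0],-1],
    [[0.4,2.2,0],-1],
    [[0.4,2,0],-1],
    [[0.4,1.5,0],-0.9],
    [[0,1,0],0],
    [[0,1,0],0],
    [[0,1,0],0],
    [[0,1,0],0],
    [[0,1,0],0],
    [[0,1,0],0],
    [[0,0,0],0]
  ]
}}

```text
time_s: 16.23
tcp_pos: [0.5046, 0.1099, 0.1309]
eef_rot: [-179.9, 0.0, -86.9]
contact_force: [-0.6, 0.3, 0.1]
gripper_width: 0.0003
```

Call:
{"method": "step_arm", "body": {
  "commands": [
    [[0,5,0],0],
    [[0,10,0],0],
    [[0,15,0],0],
    [[0,15,0],0],
    [[0,0,-15],0],
    [[0,0,-20],0],
    [[0,0,-20],0],
    [[0,0,-20],0],
    [[0,0,-15],0],
    [[0,0,0],0]
  ]
}}

```text
time_s: 17.48
tcp_pos: [0.4593, 0.1074, 0.2216]
eef_rot: [-179.9, 0.1, -86.9]
contact_force: [-0.5, 0.9, -0.4]
gripper_width: 0.0001
```

Call:
{"method": "step_arm", "body": {
  "commands": [
    [[18,0,0],0],
    [[36,0,0],0],
    [[36,0,0],0],
    [[36,0,0],0],
    [[36,0,0],0],
    [[36,0,0],0],
    [[36,0,0],0],
    [[36,0,0],0],
    [[36,0,0],0],
    [[36,0,0],0],
    [[36,0,0],0],
    [[36,-3,0],0],
    [[36,-3,0],0],
    [[18,-1,0],0],
    [[0,0,0],0]
  ]
}}

```text
time_s: 19.35
tcp_pos: [0.4899, -0.3609, 0.2192]
eef_rot: [179.9, 0.1, -87.1]
contact_force: [0.2, -0.3, 0.5]
gripper_width: 0.0006
```

```bash
python3 - <<'E'
from h import *
out=[]
for n,(a,b,c,e) in(('side',(90,290,220,480)),('top',(140,340,200,460))):
    d=cap(n,n+'4'); out.append(d['img'][a:b,c:e,::-1]); P=cloud(d)
    M=(P[...,0]>.5)&(P[...,0]<.56)&(P[...,2]>.145)&(P[...,2]<.18)
    for y in (.02,.1,.16):
        q=P[M&(abs(P[...,1]-y)<.01)]; print(n,y,len(q),np.median(q[:,0]).round(4))
cv2.imwrite('pics/p4.png',cv2.resize(np.hstack(out),(800,308),interpolation=cv2.INTER_CUBIC))
s=r.get_state();print(s['tcp_pos'],s['contact_force'],s['joints'])
E
```

```text
side 0.02 42 0.5329
side 0.1 63 0.5283
side 0.16 92 0.5241
top 0.02 36 0.5363
top 0.1 46 0.5318
top 0.16 57 0.5292
[ 0.49026831 -0.3596426   0.21995715] [-0.34733644 -0.02524691  0.05925949] [-1.78862617e+01  1.45864552e+01 -8.65685135e+00 -1.89512440e-02
 -6.68212704e+01  2.09017038e+01]
```

View pics/p4.png

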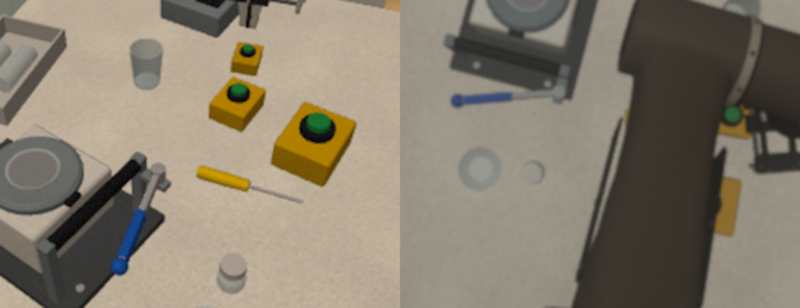

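Call:
{"method": "step_arm", "body": {
  "commands": [
    [[0,-1,8],0],
    [[0,0,16],0],
    [[0,0,24],0],
    [[0,0,24],0],
    [[0,0,24],0],
    [[0,0,20],0],
    [[0,0,12],0],
    [[0,0,8],0],
    [[0,0,4],0],
    [[0,0,2],0],
    [[0,0,0],0],
    [[0,0,0],0]
  ]
}}

```text
time_s: 20.95
tcp_pos: [0.4922, -0.36, 0.079]
eef_rot: [-180.0, -0.0, -87.0]
contact_force: [-0.2, -0.6, 0.1]
gripper_width: 0.0002
```

```bash
python3 - <<'E'
from h import *
d=cap('side','side5')
cv2.imwrite('pics/p5.png',cv2.resize(d['img'][90:220,320:470,::-1],None,fx=5,fy=4.6,interpolation=cv2.INTER_CUBIC))
s=r.get_state();print(s['tcp_pos'],s['contact_force'])
E
```

```text
[ 0.49213771 -0.35994646  0.07898783] [0.06726983 0.36547521 0.24074882]
```

View pics/p5.png

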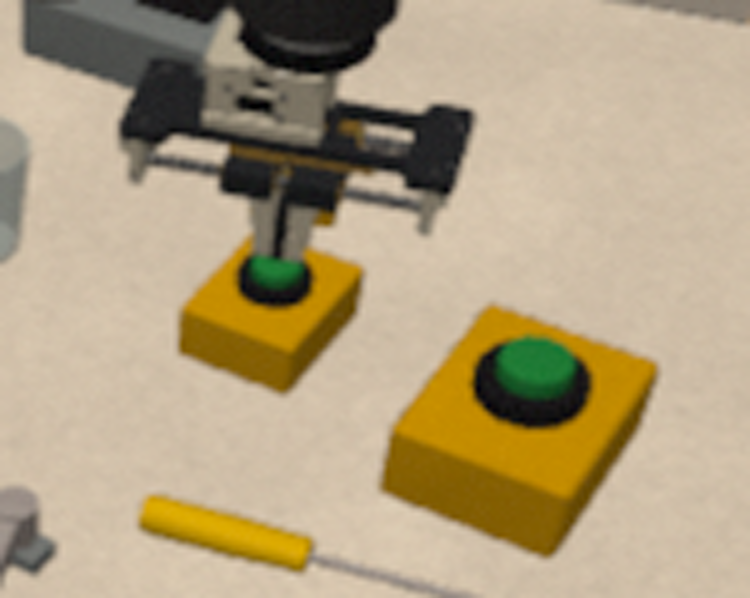

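The shut finger tips hang directly over the middle box's button, at crop px (277,268).

Call:
{"method": "step_arm", "body": {
  "commands": [
    [[0,0,4],0],
    [[0,0,3],0],
    [[0,0,3],0],
    [[0,0,2],0],
    [[0,0,2],0],
    [[0,0,0],0]
  ]
}}

```text
time_s: 21.75
tcp_pos: [0.4918, -0.3598, 0.0646]
eef_rot: [180.0, 0.0, -87.0]
contact_force: [-1.6, 1.8, 2.9]
gripper_width: 0.0005
```

Call:
{"method": "step_arm", "body": {
  "commands": [
    [[0,0,1.5],0],
    [[0,0,1.5],0],
    [[0,0,0],0]
  ]
}}

```text
time_s: 22.12
tcp_pos: [0.4918, -0.3598, 0.0616]
eef_rot: [180.0, 0.0, -87.0]
contact_force: [-1.7, 1.8, 4.1]
gripper_width: 0.0002
```

Call:
{"method": "step_arm", "body": {
  "commands": [
    [[0,0,1],0],
    [[0,0,1],0],
    [[0,0,0],0]
  ]
}}

```text
time_s: 22.5
tcp_pos: [0.4919, -0.3599, 0.0611]
eef_rot: [-180.0, -0.0, -86.9]
contact_force: [-5.8, 5.1, 17.0]
gripper_width: 0.0004
```

Call:
{"method": "step_arm", "body": {
  "commands": [
    [[0,0,1],0],
    [[0,0,0],0],
    [[0,0,0],0]
  ]
}}

```text
time_s: 22.88
tcp_pos: [0.4919, -0.3599, 0.061]
eef_rot: [-180.0, -0.0, -86.9]
contact_force: [-6.8, 6.5, 23.4]
gripper_width: 0.0003
```

The force rises steeply at z 0.061, so the button is bottomed out. I let go and rise.

Call:
{"method": "step_arm", "body": {
  "commands": [
    [[0,0,-2],0],
    [[0,0,-3],0],
    [[0,0,-4],0],
    [[0,0,-8],0],
    [[0,0,-16],0],
    [[0,0,-24],0],
    [[0,0,-24],0],
    [[0,0,-24],0],
    [[0,0,-16],0],
    [[0,0,-8],0],
    [[0,0,0],0],
    [[0,0,0],0]
  ]
}}

```text
time_s: 24.38
tcp_pos: [0.4915, -0.3596, 0.1866]
eef_rot: [179.9, 0.0, -87.0]
contact_force: [-1.1, 0.3, -0.8]
gripper_width: 0.0002
```

```bash
python3 - <<'E'
from h import *
d=cap('side','side6'); P=cloud(d); P0=cloud(dict(np.load('/tmp/side0.npz')))
cv2.imwrite('pics/p6.png',d['img'][:,:,::-1])
for n,p in(('start',P0),('now',P)):
    D=np.hypot(p[...,0]-.4915,p[...,1]+.36); q=p[(D<.008)&(p[...,2]<.1)];print(n,'button z',np.median(q[:,2]).round(4))
    M=(p[...,0]>.5)&(p[...,0]<.56)&(p[...,2]>.145)&(p[...,2]<.18)
    print([np.median(p[M&(abs(p[...,1]-y)<.01)][:,0]).round(4) for y in(.02,.1,.16)])
s=r.get_state();print(s['tcp_pos'],s['contact_force'],s['time_s'])
i0=np.load('/tmp/side0.npz')['img'].astype(int); m=(abs(i0-d['img'].astype(int)).sum(2)>90).astype(np.uint8)
k,l,st,c=cv2.connectedComponentsWithStats(m); print([(st[j].tolist()) for j in range(1,k) if st[j,4]>12])
E
```

```text
start button z 0.0672
[np.float64(0.5327), np.float64(0.5281), np.float64(0.525)]
now button z 0.0677
[np.float64(0.5335), np.float64(0.5279), np.float64(0.5244)]
[ 0.49151398 -0.35961011  0.18656748] [0.50470936 1.07174156 0.55254403] 24.425
[[305, 0, 117, 119, 4466], [412, 0, 14, 17, 182], [430, 0, 4, 14, 29], [438, 0, 58, 12, 362], [504, 0, 136, 325, 28617], [400, 38, 7, 11, 17], [532, 229, 10, 33, 74], [539, 242, 11, 25, 122], [552, 245, 22, 22, 64], [613, 249, 7, 4, 15], [573, 264, 7, 7, 20], [599, 276, 16, 24, 133], [518, 281, 86, 52, 557], [506, 321, 25, 25, 100], [537, 342, 7, 6, 16], [562, 342, 20, 14, 140]]
```

View pics/p6.png

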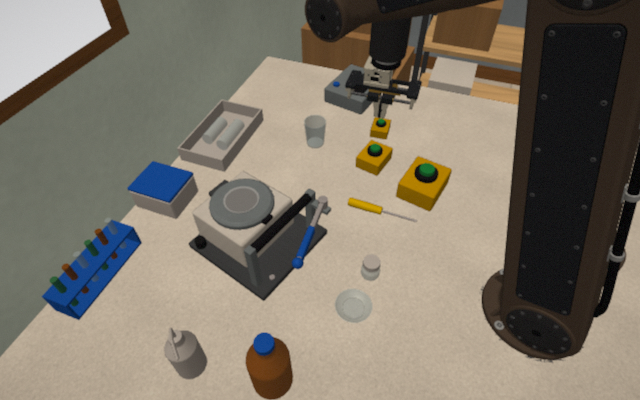

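The lever (303,247) is at rest, the green button (375,149) is up, and all bystanders stand where they did. Only the arm's own pixels have changed since the start.

```bash
python3 -c "
from plant import close_job
print(close_job())"
```

```text
the job is handed in; nothing more can be done
None
```

The brake check is done and handed in at about 24 s of the 54 s allowed; no verdict was reported.

- **Lever:** I pressed it in with the back of the shut fingers, following its arc. The force rose to about 15 N at its stop, parallel to the bar. I held it there for 1.5 s, then eased it out over about 3 s in small steps.
- **Button:** I chose the middle-sized yellow box, measured at about 99 x 79 mm and 45 mm high. I pressed its button straight down until it bottomed out at about 23 N, then let go and rose clear.
- **Last checks:** The lever is within about 1 mm of its start position, and the button top is at 67.7 mm against 67.2 mm at the start. In the side view nothing but the arm has changed, and the wrist force is at noise level.
- **What disagreed:** The fingers met the lever about 6 mm later than I worked out from the stated 130 mm over their backs, so I went by the measured force instead.

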